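# Couple the swivel cassette tray to its ball mount and latch it

## Task

Fit the small swivel cassette tray to the bench: lower its hollow coupler housing over the steel ball of the ball mount (not the mount with the square post) until it sits fully down and level on the round foot, facing any way. Only then press the latch lever on top of the housing fully down, and let go.

Things in the scene. Friction and masses are not known exactly. Their poses are not given: they have to be found in the camera images.
- swivel_tray: Loose, 0.35 kg: aluminium coupler housing 64 (its x) x 46 (y) x 55 mm high, hollow from below (38 x 38 mm, 47 mm deep), with a white cassette tray 56 x 56 x 14 mm on its -x side; starts flat on the surface. Origin: centre of the housing's underside, z up. Grip from above across its plain flat y sides, 46 mm apart, fingers either side of the lever, whose end stands up to 86 mm above the underside.
- latch_lever (a joint): Steel lever on top of the housing, 14 mm wide, hinged at its -x end and reaching along its middle to +x. In rad: 0 to 0.06 at the start (raised); 0.38 is fully down, level. It stays where it is left (stiff hinge; about 3 N at the pad moves it).
- lever_pad (a point): Middle of the upper face of the dark ribbed pad (20 x 22 mm) at the lever's free end: press here, straight down. On its way down it sinks 18 mm and moves 5 mm towards the housing's +x; fully down it is 65 mm above the housing's underside and 24 mm to +x of the housing's centre.
- ball_center (a point): Centre of the 30 mm steel ball, 42 mm above the surface, on a 16 mm neck on a round dark foot, 84 mm wide, 12 mm thick, fixed to the surface. With the housing fully down on the foot, its underside is 30 mm below this point. A second mount nearby, as high (57 mm), has the same foot but a square 24 mm post and no ball: not to be used.

How it is judged:
By the outcome, as a careful person would: the job done as asked, in the order asked, and still so for the second after the job is handed in, with the robot touching nothing.
It also fails if it takes over 48 s, if anything falls off the work surface, if the arm or the gripper's body presses on something with over 40 N, if the wrist force passes 120 N, or if a joint passes its speed limit or range.

## Robot

A 6-joint arm with a two-finger parallel gripper is mounted at the origin on a cart in front of the work surface, level with it; the furniture and walls round the work are solid. World frame = base frame: x ahead of the robot, y to its left, z up, the work surface at z = 0. Lengths are in mm, angles in rad, forces in N, time in s.
With the tool pointing down it reaches from about 425 to 1125 mm from the base axis. Payload 14.9 kg.
Tool frame: the origin (TCP) lies at the very end of the fingers, on their centre line; the grasp point (between the pads) lies robot.grasp_offset behind it (robot.grasp_offset is the distance from the TCP to the grasp point, in mm); z points along the fingers, x is the direction in which the jaws open and shut, and the axes are right-handed (so a half turn about z gives the same grasp; the last joint's range is limited). The gripper opens to 91 mm and grips with 3 to 60 N. Pads are 32 mm wide; open, the fingers measure 118 mm over their backs; the gripper's body (76 mm by 178 mm) begins 60 mm behind the grasp point.
Start: joints at [-1.148, 0.379, 1.734, -0, 1.028, -0.033], TCP at [308.124, -628.551, 175.632] pointing down, gripper open.
Joint ranges: [-2.77, 2.77], [-0.74, 2.19], [0, 2.66], [-1.06, 4.2], [0.31, 2.87], [-3.08, 3.08]. Speed limits (rad/s): [1.89, 1.89, 2.39, 3.14, 3.14, 3.14].

## Interface

Orientations are given as a rotation vector (axis times angle).
In Python, from plant import status, cams, workorder, cut_out, robot gives the robot as it stands.
- The arm moves only by the tool send_rows, never from a script. Its argument "increments" is a list of rows, each a list of 2 entries, a list of its own where there are three numbers: the shift along the world's x, y, z in cm, then the turn about the world's z in degrees. In form: [[[dx, dy, dz], twist], ...]. A call has 1 to 20 rows; each row shifts and turns the pose as measured when the row begins; what a row does not reach is not made up. A row lasts 1/10 s, in which the tool goes at most 50 mm and 8.59 degrees, less where a joint would pass 70% of its speed; a pose out of reach is approached as far as the arm can. A call is refused whole if a number of a shift passes 5 or a number of a turn 8.59, either way. A call with a gripper value outside its range is refused whole. "fingers" is the opening in per cent of the stroke, from 0 (shut) to 100 (fully open), set as the call begins (left out, the last holds). The fingers move at their own pace and stop on an object; "grip_force" is the grip in N (left out, the last holds). Time passes only in rows, so rows that do not move let the fingers close. It gives the time, the measured TCP pose, the force and the opening at its end, in the units of the state.
- status.get_state(): the state, without advancing time (a new reading comes with each control period).
- cams.camera(name): name is "side" or "top" or "wrist"; returns a dict with "image" (480x640x3 uint8, red, green, blue), "depth" (480x640 float32, mm along the optical axis (not along the pixel's ray), 0 where there is no reading), "mtx" (3x3 intrinsics, pixels), "R" (3x3) and "t" (3): a world point X has camera coordinates R X + t; the wrist camera has in their place "T_tool_cam" (4x4, takes a point from camera to tool coordinates, whose origin is the TCP and whose axes are the tool frame's). Camera axes: x right, y down, z forward; pixel columns grow to the right and rows downward; lengths in mm; the calibration is good to about 2 mm. A picture is of the moment at which its call begins: read the wrist's pose just before it.
- workorder.close_job(): hands the job in, once; it reports no verdict.
Trained networks look in a picture, given as the dict that the camera call returned (one of the last four; its "shot" number tells which), for a name from the list of things; names that differ only in an ending like _2 or _b are one class to them, and where a whole thing is asked for, a point or a joint stands for the part that bears it (a point fixed in the world has none). Each returns a list of dicts, best first, with "score" (0 to 1); they miss things now and then, are a little off and sometimes report something else, mostly with a low value. They report only what shows in the picture. A call takes as long as a camera call.
- cut_out(picture, query): "region" (480x640 bool, what is visible of it) and "rect" ([centre column, centre row, width, height] in pixels, round what is visible of it).
The state is a dict: "t": time; "joint_positions": joint angles; "qvel": joint speeds; "joint_efforts": joint torques, N m; "ee_pos": TCP position; "ee_rot": TCP orientation; "contact_force": force on the tool from outside, world axes, zero at the start; "torque": the same for the moment, N m; "grip_width": opening from 0.0 (shut) to 1.0 (fully open).
Only numpy, scipy, OpenCV 4.12 (cv2) and the standard library are available. Lean on these libraries where they do the work, as an engineer would, in place of code of your own. Each camera call takes 0.05 s, during which the arm holds its last target. There are 200 camera calls.

## Working session

There is one attempt and no reset: what is moved stays moved. The work goes in short steps, Python scripts to look and compute and a tool call to move; the robot and the scene stay as the last step left them, time stands still between calls to the robot, and variables do not carry over. Pictures are saved under pics/ and viewed, about 8 in all and at most 12, crops included, and the job is handed in when it is done.

Besides the shell and the picture viewer there is one more tool, called by a JSON object that holds its "api" and its "payload". send_rows: Moves the arm, as the interface text tells. Its arguments: {"type":"object","properties":{"increments":{"type":"array","items":{"type":"array"}},"fingers":{"type":"number"},"grip_force":{"type":"number"}},"required":["increments"]}

```bash
mkdir -p pics; cat > h.py <<'E'
import numpy as np, cv2
from plant import status, cams, workorder, cut_out, robot
from scipy.spatial.transform import Rotation as Rn
def pts(p, mask=None):
    d=p["depth"]; m=d>0
    if mask is not None: m&=mask
    v,u=np.nonzero(m); z=d[v,u]; K=np.array(p["mtx"])
    c=np.stack([(u-K[0,2])/K[0,0]*z,(v-K[1,2])/K[1,1]*z,z],1)
    if "R" in p: return (c-np.array(p["t"]))@np.array(p["R"])   # R^T(c-t)
    T=np.array(p["T_tool_cam"]); s=p["state"]
    tc=c@T[:3,:3].T+T[:3,3]
    return tc@Rn.from_rotvec(s["ee_rot"]).as_matrix().T+np.array(s["ee_pos"])
def shot(n):
    s=status.get_state(); p=cams.camera(n); p["state"]=s; return p
def save(p,f): cv2.imwrite("pics/"+f,p["image"][:,:,::-1])
E
python3 - <<'E'
from h import *
print(robot.grasp_offset, status.get_state())
for n in ("top","side"):
    p=shot(n); save(p,n+"0.png"); print(n)
    for q in ("swivel_tray","latch_lever","lever_pad","ball_center"):
        try: r=cut_out(p,q)
        except Exception as e: print(q,e); continue
        for k in r[:3]:
            w=pts(p,k["region"]); print(q,round(k["score"],2),np.round(k["rect"]), np.round(np.median(w,0)) if len(w) else 0, np.round(np.percentile(w,[2,98],axis=0)).tolist() if len(w) else 0)
E
```

```text
18.8 {'t': 0.0, 'joint_positions': array([-1.14834845e+00,  3.79406347e-01,  1.73477105e+00,  3.92159458e-07,
        1.02850092e+00, -3.33271642e-02]), 'qvel': array([-0.00013658, -0.00044715,  0.00014447, -0.00101652,  0.00035144,
        0.00131645]), 'joint_efforts': array([ 2.11402119e-03, -7.63712740e+01, -4.34378886e+01,  6.50841091e-02,
        4.23908955e-02, -1.14592867e-04]), 'ee_pos': array([ 307.91090748, -628.15926857,  174.99464637]), 'ee_rot': array([-2.66536247e+00,  1.66181947e+00,  1.41569324e-03]), 'contact_force': array([-0.11702263,  0.34438317, -0.2596506 ]), 'torque': array([ 0.0255428 , -0.05007208,  0.06575605]), 'grip_width': 0.9964914680196515}
top
swivel_tray 0.97 [365. 296.  35.  67.] [ 388. -262.   35.] [[332.0, -289.0, -0.0], [446.0, -236.0, 82.0]]
latch_lever 0.82 [369. 278.   9.  33.] [ 428. -265.   75.] [[395.0, -275.0, 62.0], [446.0, -255.0, 84.0]]
lever_pad 0.6 [368. 280.  15.  36.] [ 426. -264.   74.] [[393.0, -275.0, 61.0], [447.0, -255.0, 84.0]]
ball_center 0.88 [367. 198.  45.  50.] [ 568. -264.   11.] [[533.0, -302.0, 2.0], [610.0, -228.0, 55.0]]
side
latch_lever 0.95 [330. 283.  33.  31.] [ 427. -265.   76.] [[393.0, -276.0, 3.0], [543.0, -179.0, 86.0]]
lever_pad 0.84 [328. 286.  36.  28.] [ 425. -266.   76.] [[394.0, -276.0, 65.0], [446.0, -255.0, 86.0]]
ball_center 0.68 [392. 274.  52.  43.] [ 564. -273.   14.] [[532.0, -306.0, 2.0], [609.0, -230.0, 57.0]]
```

View pics/top0.png

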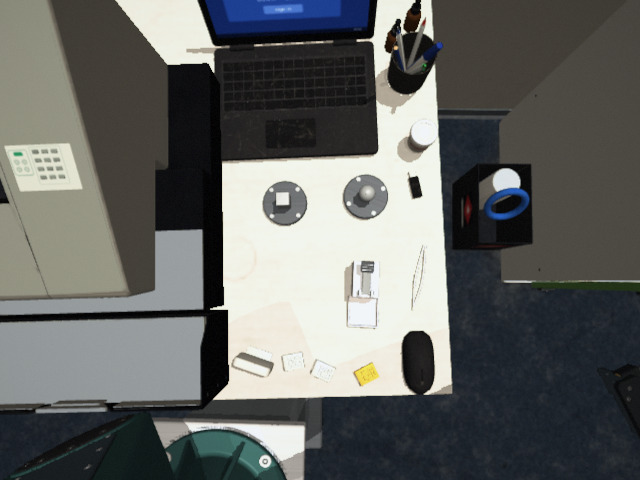

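View pics/side0.png

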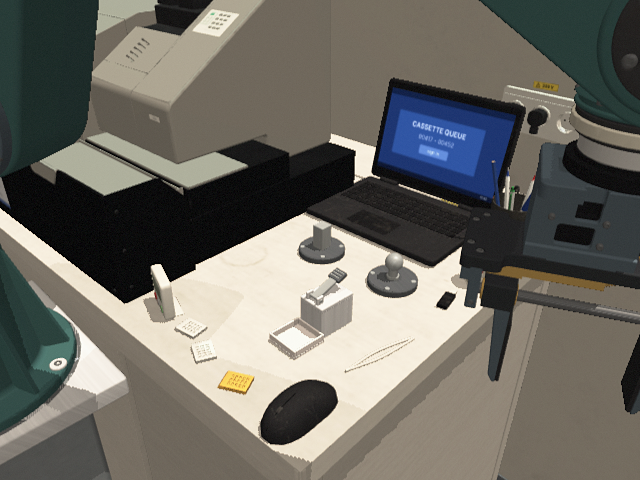

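The top view shows the ball mount at (366,196), the square post at (284,201), and the housing at (365,280) with its tray on the robot side at (362,313). Side view agrees. Now I'll measure the yaw and centres.

```bash
cat >> h.py <<'E'
def meas(p):
    r=cut_out(p,"swivel_tray")
    if r:
        w=pts(p,r[0]["region"]); t=w[(w[:,2]>50)&(w[:,2]<60)]
        for nm,a in (("house",t),("all",w)):
            if len(a)>8:
                b=cv2.minAreaRect(a[:,:2].astype(np.float32)); print(nm,len(a),b,"zmed",np.median(a[:,2]))
    w=pts(p); b=w[(abs(w[:,0]-568)<45)&(abs(w[:,1]+265)<45)]
    f=b[(b[:,2]>6)&(b[:,2]<16)]
    if len(f)>50: print("foot",cv2.minEnclosingCircle(f[:,:2].astype(np.float32)),np.median(f[:,2]))
    s=b[b[:,2]>38]
    if len(s)>8:
        from scipy.optimize import least_squares
        o=least_squares(lambda q:np.linalg.norm(s-q,axis=1)-15,[568,-265,42],loss="soft_l1"); print("ball",len(s),o.x,o.cost, "top",s[:,2].max())
E
python3 - <<'E'
from h import *
for n in("top","side"): print(n); meas(shot(n))
E
```

```text
top
house 584 ((417.02911376953125, -264.34246826171875), (45.9744758605957, 63.67392349243164), 88.33489227294922) zmed 54.10585918999031
all 1889 ((389.5946044921875, -263.82098388671875), (56.01220703125, 118.40972900390625), 87.90545654296875) zmed 50.40664323501077
foot ((572.1228637695312, -265.38092041015625), 41.96622085571289) 11.110177261948039
ball 214 [ 572.14074942 -265.39225137   40.9801723 ] 76.29295554383646 top 58.07329706667637
side
house 702 ((418.6253967285156, -265.30914306640625), (47.61383056640625, 66.90904998779297), 89.6120834350586) zmed 57.09774820188056
all 3740 ((422.409423828125, -248.57427978515625), (200.1729278564453, 90.10427856445312), 14.38471794128418) zmed 26.433090878628345
foot ((572.1082763671875, -265.9100341796875), 42.484474182128906) 14.135327423213207
ball 250 [ 573.68719274 -265.19165758   44.51190213] 123.1772271857103 top 60.175249776638076
```

{"api": "send_rows", "payload": {"increments": [[[0,3,3],-5],[[0,4,3],-5],[[1,5,1],-5],[[1,5,0],-5],[[1,5,0],-3],[[1,5,0],-3],[[1,5,0],0],[[1,4,0],0],[[0,2,0],0],[[0,0,0],0],[[0,0,0],0]]}}

```text
t: 1.8
ee_pos: [365.5, -245.3, 247.3]
ee_rot: [-2.199, 2.24, -0.008]
contact_force: [-0.5, -0.7, -0.4]
grip_width: 0.998
```

```bash
python3 - <<'E'
from h import *
p=shot("wrist"); save(p,"w1.png"); meas(p)
s=status.get_state(); R=Rn.from_rotvec(s["ee_rot"]).as_matrix(); print(s["ee_pos"],R.round(3).tolist(), np.degrees(np.arctan2(R[1,0],R[0,0])),s["joint_positions"].round(2))
p=shot("top"); meas(p)
E
```

```text
house 1487 ((418.949462890625, -264.492919921875), (45.71138381958008, 63.704769134521484), 87.87309265136719) zmed 52.38862898225199
all 4356 ((391.71685791015625, -264.8359680175781), (56.219566345214844, 118.61134338378906), 87.0777587890625) zmed 51.729903531738586
foot ((573.5459594726562, -265.32794189453125), 41.76025390625) 9.289567193813667
ball 475 [ 574.14109472 -265.54273653   39.20241481] 79.63351744165527 top 55.9215691533858
[ 365.38408888 -245.93139088  247.1552359 ] [[-0.02, -1.0, 0.005], [-1.0, 0.02, -0.002], [0.001, -0.005, -1.0]] -91.16069382023645 [-0.65 -0.15  2.19  0.    1.1   0.94]
foot ((571.894775390625, -265.25628662109375), 41.919639587402344) 10.995591721453586
ball 212 [ 572.23999472 -265.56196123   41.20596391] 78.28477128160601 top 57.93654674226141
```

View pics/w1.png

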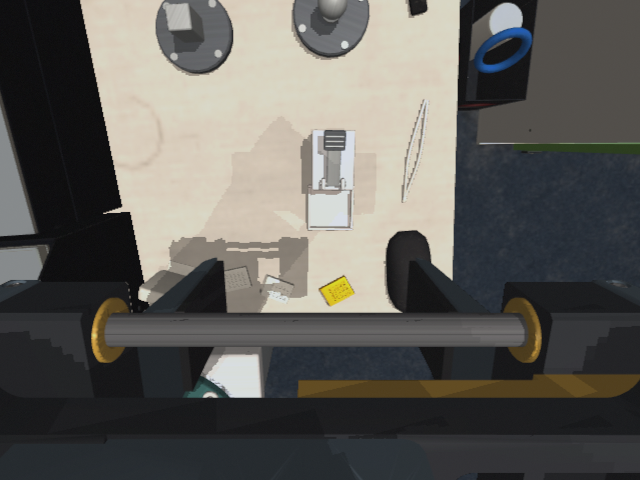

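The wrist view shows the housing at (332,155), lever toward the ball mount at (332,10), and tray toward the robot. Housing is at (418,−264.6) with yaw −2.2°, and the ball at (573,−265.4).

{"api": "send_rows", "payload": {"increments": [[[2.4,-0.9,-3],-1],[[2.4,-0.9,-4],0],[[0,0,-3],0],[[0,0,-1],0],[[0,0,0],0],[[0,0,0],0]], "fingers": 100}}

```text
t: 2.6
ee_pos: [415.4, -269.8, 135.5]
ee_rot: [-2.169, 2.269, -0.013]
contact_force: [-1.1, -0.2, 0.3]
grip_width: 1.001
```

```bash
python3 - <<'E'
from h import *
p=shot("wrist"); meas(p)
s=status.get_state(); R=Rn.from_rotvec(s["ee_rot"]).as_matrix(); print(s["ee_pos"],R[:,2].round(4), np.degrees(np.arctan2(R[1,0],R[0,0])),s["contact_force"])
E
```

```text
house 2560 ((419.42041015625, -264.3436279296875), (45.272186279296875, 63.80784225463867), 88.209228515625) zmed 52.395813251605425
all 6895 ((388.701416015625, -264.1985778808594), (57.28633117675781, 125.53325653076172), 88.75604248046875) zmed 52.02570026302972
foot ((574.0120239257812, -265.6506042480469), 42.11520004272461) 9.327386221878186
ball 1454 [ 574.12061044 -265.66055401   39.25469467] 193.69699275850317 top 56.250296652888636
[ 415.77280806 -269.88593349  136.04021458] [ 0.009  -0.0049 -0.9999] -92.577889300965 [ 0.11999257 -0.0281587   0.27995863]
```

{"api": "send_rows", "payload": {"increments": [[[-0.2,0.5,-3],0.5],[[0,0,-3],0],[[0,0,-2.5],0],[[0,0,-1.5],0],[[0,0,-0.6],0],[[0,0,0],0]]}}

```text
t: 3.3
ee_pos: [418.6, -268.7, 35.6]
ee_rot: [-2.176, 2.257, -0.04]
contact_force: [-0.2, 0.0, 0.0]
grip_width: 1.0
```

```bash
cat >> h.py <<'E'
def st():
    s=status.get_state(); R=Rn.from_rotvec(s["ee_rot"]).as_matrix(); print("tcp",np.round(s["ee_pos"],1),"z",R[:,2].round(4),"x",R[:,0].round(4),"yaw",round(np.degrees(np.arctan2(R[1,0],R[0,0])),2),"F",s["contact_force"].round(1),"w",round(s["grip_width"],3),"t",s["t"])
E
python3 -c "
from h import *
for i in range(3): st()
p=shot('wrist'); st()"
```

```text
tcp [ 418.6 -268.7   35.6] z [ 0.0221 -0.0141 -0.9997] x [-0.0366 -0.9992  0.0133] yaw -92.1 F [-0.2  0.   0. ] w 1.0 t 3.3
tcp [ 418.6 -268.7   35.6] z [ 0.0221 -0.0141 -0.9997] x [-0.0366 -0.9992  0.0133] yaw -92.1 F [-0.2  0.   0. ] w 1.0 t 3.3
tcp [ 418.6 -268.7   35.6] z [ 0.0221 -0.0141 -0.9997] x [-0.0366 -0.9992  0.0133] yaw -92.1 F [-0.2  0.   0. ] w 1.0 t 3.3
tcp [ 418.8 -268.9   36.1] z [ 0.0227 -0.0145 -0.9996] x [-0.0366 -0.9992  0.0137] yaw -92.1 F [0.1 0.  0.1] w 1.002 t 3.35
```

{"api": "send_rows", "payload": {"increments": [[[-0.2,0.2,-0.5],0],[[-0.2,0.3,-0.5],0],[[-0.1,0.1,-0.3],0],[[0,0,0],0]]}}

```text
t: 3.75
ee_pos: [415.0, -263.5, 25.0]
ee_rot: [-2.175, 2.256, -0.048]
contact_force: [-0.4, -0.2, 0.5]
grip_width: 0.997
```

```bash
python3 -c "
from h import *
st()"
```

```text
tcp [ 415.  -263.5   25. ] z [ 0.0265 -0.0172 -0.9995] x [-0.0366 -0.9992  0.0162] yaw -92.1 F [-0.4 -0.2  0.5] w 0.997 t 3.75
```

{"api": "send_rows", "payload": {"increments": [[[0,-0.1,-0.2],0],[[0,0,0],0],[[0,0,0],0],[[0,0,0],0],[[0,0,0],0],[[0,0,0],0],[[0,0,0],0],[[0,0,0],0]], "fingers": 0, "grip_force": 35}}

```text
t: 4.55
ee_pos: [415.4, -264.9, 23.2]
ee_rot: [-2.175, 2.256, -0.049]
contact_force: [0.3, -0.4, -0.7]
grip_width: 0.329
```

```bash
python3 -c "
from h import *
st()"
```

```text
tcp [ 415.4 -264.9   23.2] z [ 0.0269 -0.0175 -0.9995] x [-0.0366 -0.9992  0.0166] yaw -92.1 F [ 0.3 -0.4 -0.7] w 0.329 t 4.55
```

{"api": "send_rows", "payload": {"increments": [[[0,0,0],0],[[0,0,0],0]]}}

```text
t: 4.75
ee_pos: [415.4, -265.1, 23.3]
ee_rot: [-2.176, 2.256, -0.05]
contact_force: [-1.6, -1.1, -0.1]
grip_width: 0.222
```

```bash
python3 -c "
from h import *
st()
p=shot('side'); save(p,'s2.png'); meas(p)
cv2.imwrite('pics/s2c.png',cv2.resize(p['image'][200:400,220:480,::-1],None,fx=3,fy=3))"
```

```text
tcp [ 415.4 -265.1   23.3] z [ 0.0271 -0.018  -0.9995] x [-0.0363 -0.9992  0.017 ] yaw -92.08 F [-1.6 -1.1 -0.1] w 0.222 t 4.75
house 542 ((417.69000244140625, -265.0309753417969), (46.77173614501953, 64.93898010253906), 88.49054718017578) zmed 56.940857769149375
all 3196 ((390.3318786621094, -257.1448669433594), (71.37240600585938, 121.23709106445312), 88.32611083984375) zmed 18.22834679734258
foot ((570.6993408203125, -265.4425964355469), 42.9185791015625) 14.176723256179653
ball 249 [ 573.92706563 -264.90384547   44.63851953] 106.44572880419855 top 60.433892599631946
```

View pics/s2c.png

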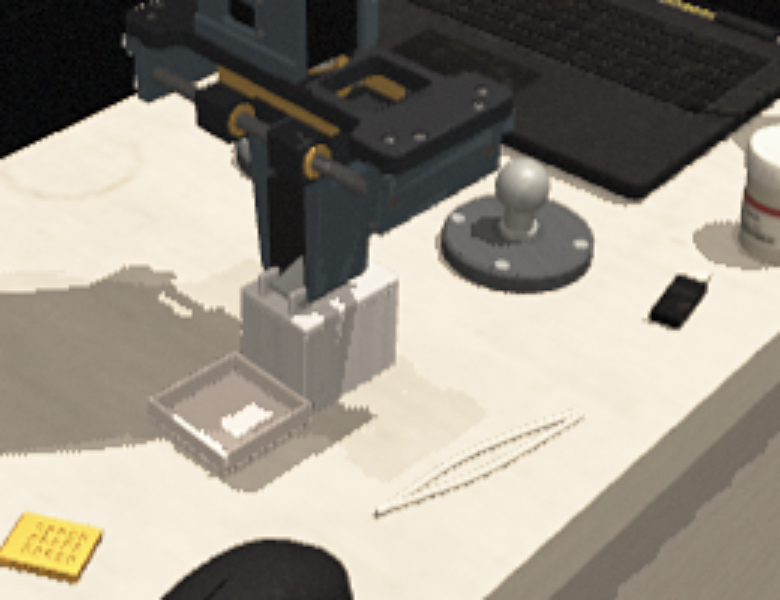

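The picture shows the fingers over the top of the housing, closing toward the lever, not beside its faces. I need to see where the fingertips really are.

```bash
python3 -c "
from h import *
st()
p=shot('side'); K=p['mtx']
for (cu,cv) in [(315,285),(330,250),(345,270),(320,295),(330,230),(285,240),(380,290),(280,300),(320,360),(270,320)]:
    u,v=220+cu//3,200+cv//3
    m=np.zeros((480,640),bool); m[v,u]=1; print((cu,cv),pts(p,m).round(0))
s=p['state']; X=np.array(s['ee_pos']); c=p['R']@X+p['t']; q=K@c; q=q/q[2]; print('tcp pix crop',(q[0]-220)*3,(q[1]-200)*3)
"
```

```text
tcp [ 415.5 -265.1   23.3] z [ 0.0272 -0.0179 -0.9995] x [-0.0364 -0.9992  0.017 ] yaw -92.09 F [-1.1 -2.  -0.4] w 0.227 t 4.85
(315, 285) [[ 398. -281.   73.]]
(330, 250) [[ 405. -284.   92.]]
(345, 270) [[ 416. -283.   74.]]
(320, 295) [[ 399. -282.   68.]]
(330, 230) [[ 403. -285.  105.]]
(285, 240) [[ 408. -251.   79.]]
(380, 290) [[ 436. -287.   55.]]
(280, 300) [[ 392. -263.   58.]]
(320, 360) [[ 397. -285.   32.]]
(270, 320) [[ 386. -263.   51.]]
tcp pix crop 315.6897572329317 339.42640235059076
```

```bash
python3 -c "
from h import *
p=shot('side'); K=p['mtx']
X=np.array([307.9,-628.2,175.0]); a=np.array([0.438,-0.897,0])
for k in (-59,-45.5,0,45.5):
  for dz in (0,40):
    c=p['R']@(X+k*a+[0,0,dz])+p['t']; q=K@c; print(k,dz,(q/q[2])[:2].round())
w=pts(p); m=(abs(w[:,0]-415)<100)&(abs(w[:,1]+285)<120)&(w[:,2]>60)&(w[:,2]<220)
b=w[m]
for z in range(60,220,10):
    k=b[abs(b[:,2]-z-5)<5]; print(z,len(k),np.percentile(k,[1,99],axis=0).round().tolist() if len(k) else '')
q=shot('wrist'); save(q,'w2.png')
"
```

```text
-59 0 [475. 399.]
-59 40 [483. 364.]
-45.5 0 [492. 403.]
-45.5 40 [500. 368.]
0 0 [548. 417.]
0 40 [559. 381.]
45.5 0 [608. 432.]
45.5 40 [623. 396.]
60 209 [[388.0, -283.0, 60.0], [427.0, -248.0, 70.0]]
70 215 [[389.0, -285.0, 70.0], [440.0, -245.0, 80.0]]
80 209 [[395.0, -286.0, 80.0], [428.0, -243.0, 90.0]]
90 207 [[394.0, -286.0, 90.0], [427.0, -243.0, 100.0]]
100 220 [[394.0, -287.0, 100.0], [424.0, -242.0, 110.0]]
110 189 [[394.0, -287.0, 110.0], [422.0, -240.0, 120.0]]
120 123 [[393.0, -288.0, 120.0], [421.0, -238.0, 130.0]]
130 55 [[388.0, -298.0, 130.0], [409.0, -214.0, 140.0]]
140 407 [[371.0, -345.0, 140.0], [444.0, -181.0, 150.0]]
150 943 [[371.0, -345.0, 150.0], [443.0, -184.0, 160.0]]
160 857 [[371.0, -350.0, 160.0], [440.0, -179.0, 170.0]]
170 818 [[370.0, -352.0, 170.0], [442.0, -178.0, 180.0]]
180 2020 [[370.0, -352.0, 180.0], [442.0, -175.0, 190.0]]
190 475 [[385.0, -280.0, 190.0], [435.0, -214.0, 200.0]]
200 381 [[387.0, -280.0, 200.0], [434.0, -211.0, 210.0]]
210 404 [[386.0, -280.0, 210.0], [430.0, -212.0, 220.0]]
```

View pics/w2.png

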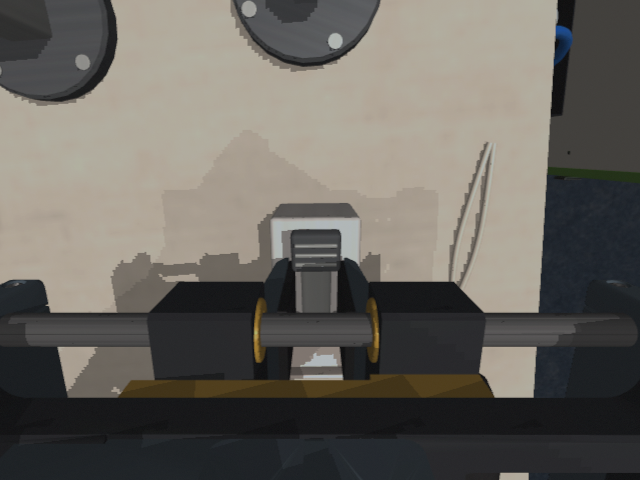

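```bash
python3 -c "
from h import *
p=shot('wrist'); st()
w=pts(p); v,u=np.nonzero(p['depth']>0)
for (a,b) in [(150,150),(420,150),(480,60),(315,222),(280,240),(318,285),(320,212)]:
    m=np.zeros((480,640),bool); m[b,a]=1; print((a,b),pts(p,m).round(1))
print(np.array(p['T_tool_cam']).round(3)); meas(p)
print(status.get_state()['joint_positions'])
for i in range(2):
    p=shot('top'); meas(p)
"
```

```text
tcp [ 415.4 -265.    23.3] z [ 0.0271 -0.0179 -0.9995] x [-0.0364 -0.9992  0.0169] yaw -92.09 F [-1.4 -1.8 -0. ] w 0.228 t 5.05
(150, 150) [[ 487.6 -165.7   -1.7]]
(420, 150) [[ 481.5 -333.4   -2.8]]
(480, 60) [[ 532.1 -367.1   -1.3]]
(315, 222) [[ 448.6 -265.5   51.2]]
(280, 240) [[ 440.4 -247.5   52.9]]
(318, 285) [[ 422.4 -265.6   70.8]]
(320, 212) [[ 451.2 -268.5   36.5]]
[[ 1.00000e+00  0.00000e+00 -0.00000e+00  1.93000e-01]
 [-0.00000e+00  9.66000e-01  2.60000e-01 -7.36640e+01]
 [ 0.00000e+00 -2.60000e-01  9.66000e-01 -2.06422e+02]
 [ 0.00000e+00  0.00000e+00  0.00000e+00  1.00000e+00]]
house 2858 ((425.7867126464844, -264.5860595703125), (45.949859619140625, 51.19950866699219), 88.54212188720703) zmed 52.45795738232377
all 8826 ((387.53717041015625, -264.4571228027344), (60.1297492980957, 128.01116943359375), 88.50029754638672) zmed 52.65621660074946
foot ((563.1923217773438, -265.17474365234375), 40.3134765625) 9.292815593452417
[-6.15799890e-01  2.99917622e-01  2.21718380e+00  1.92468399e-03
  5.92032097e-01  9.89650159e-01]
foot ((571.9365844726562, -265.5311279296875), 42.19111251831055) 11.033263942923726
ball 214 [ 572.20012618 -265.23400257   41.06933405] 74.19560710782339 top 58.491828653634755
foot ((572.1467895507812, -265.3185729980469), 42.010501861572266) 11.12718901439205
ball 215 [ 572.19759294 -265.5014502    40.94700432] 79.39562828810938 top 59.31675334399911
```

{"api": "send_rows", "payload": {"increments": [[[0,0,0],0],[[0,0,0],0],[[0,0,0],0],[[0,0,0],0],[[0,0,0],0],[[0,0,0],0],[[0,0,0],0],[[0,0,0],0]], "fingers": 100}}

```text
t: 6.1
ee_pos: [415.4, -264.5, 23.2]
ee_rot: [-2.175, 2.256, -0.049]
contact_force: [0.9, -0.8, 0.8]
grip_width: 0.892
```

```bash
python3 -c "
from h import *
st()
p=shot('side'); w=pts(p)
for lo,hi in ((-330,-300),(-225,-195)):
  b=w[(w[:,0]>385)&(w[:,0]<445)&(w[:,1]>lo)&(w[:,1]<hi)&(w[:,2]>15)&(w[:,2]<180)]
  print(lo,len(b),'zmin pct',np.percentile(b[:,2],[0,1,3,5,10]).round(),[(z,int(((b[:,2]>=z)&(b[:,2]<z+6)).sum())) for z in range(18,160,6)])
  print(np.percentile(b[b[:,2]<130],[2,98],axis=0).round())
cv2.imwrite('pics/s3c.png',cv2.resize(p['image'][200:400,220:480,::-1],None,fx=3,fy=3))
"
```

```text
tcp [ 415.4 -264.5   23.2] z [ 0.027  -0.0171 -0.9995] x [-0.0369 -0.9992  0.0161] yaw -92.11 F [ 0.9 -0.8  0.8] w 0.892 t 6.1
-330 735 zmin pct [64. 66. 68. 70. 74.] [(18, 0), (24, 0), (30, 0), (36, 0), (42, 0), (48, 0), (54, 0), (60, 8), (66, 48), (72, 73), (78, 73), (84, 74), (90, 72), (96, 82), (102, 79), (108, 82), (114, 62), (120, 26), (126, 13), (132, 2), (138, 0), (144, 0), (150, 0), (156, 0)]
[[ 393. -317.   67.]
 [ 427. -303.  124.]]
-225 1130 zmin pct [62. 64. 67. 69. 73.] [(18, 0), (24, 0), (30, 0), (36, 0), (42, 0), (48, 0), (54, 0), (60, 30), (66, 65), (72, 76), (78, 73), (84, 80), (90, 68), (96, 78), (102, 79), (108, 74), (114, 79), (120, 61), (126, 56), (132, 48), (138, 32), (144, 32), (150, 29), (156, 30)]
[[ 397. -224.   65.]
 [ 431. -210.  129.]]
```

View pics/s3c.png

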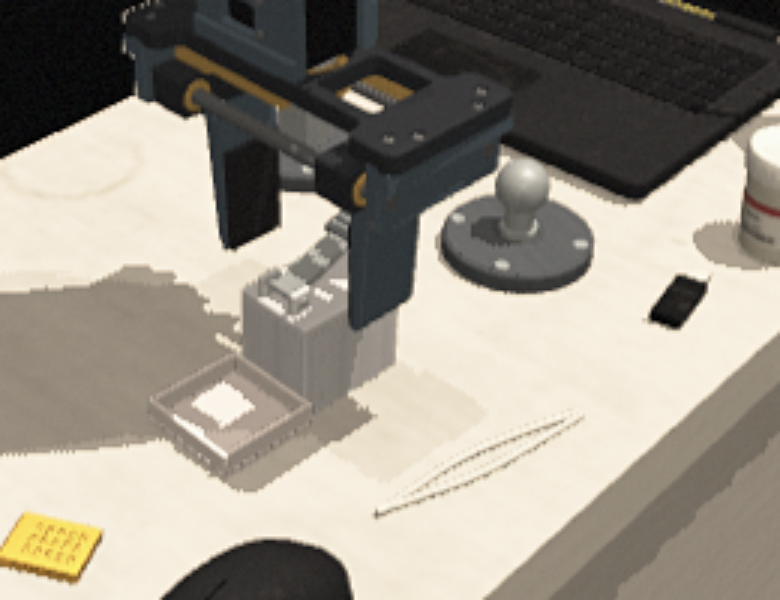

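The fingers' real ends are at z≈62–63 while the reported TCP is at 23. The reported tool frame sits about 40 mm beyond the visible finger ends, so I'll work with that offset and descend another ~40 mm.

{"api": "send_rows", "payload": {"increments": [[[0,0,-1.5],0],[[0,0,-1.3],0],[[0,0,-0.8],0],[[0,0,0],0]]}}

```text
t: 6.55
ee_pos: [415.7, -264.7, -14.2]
ee_rot: [-2.175, 2.256, -0.05]
contact_force: [-0.1, -0.2, -0.4]
grip_width: 0.999
```

```bash
cat >> h.py <<'E'
def fing(p):
    w=pts(p); s=p['state']['ee_pos']
    for lo,hi in ((-75,-30),(35,75)):
        b=w[(abs(w[:,0]-s[0])<30)&(w[:,1]>s[1]+lo)&(w[:,1]<s[1]+hi)&(w[:,2]>s[2]+25)&(w[:,2]>8)&(w[:,2]<s[2]+140)]
        if len(b): print('finger',len(b),'zlow',np.percentile(b[:,2],[0,1,3]).round(),np.percentile(b[b[:,2]<s[2]+90],[2,98],axis=0).round().tolist())
E
python3 -c "
from h import *
st(); fing(shot('side'))
"
```

```text
tcp [ 415.7 -264.7  -14.2] z [ 0.0276 -0.0175 -0.9995] x [-0.037  -0.9992  0.0165] yaw -92.12 F [-0.1 -0.2 -0.4] w 0.999 t 6.55
finger 638 zlow [26. 28. 31.] [[393.0, -321.0, 29.0], [427.0, -308.0, 75.0]]
finger 834 zlow [26. 27. 31.] [[398.0, -219.0, 27.0], [430.0, -207.0, 74.0]]
```

{"api": "send_rows", "payload": {"increments": [[[0,0,-0.3],0],[[0,0,0],0],[[0,0,0],0],[[0,0,0],0],[[0,0,0],0],[[0,0,0],0],[[0,0,0],0],[[0,0,0],0],[[0,0,0],0]], "fingers": 0, "grip_force": 40}}

```text
t: 7.5
ee_pos: [416.8, -265.5, -15.6]
ee_rot: [-2.174, 2.256, -0.054]
contact_force: [0.3, -0.7, -1.2]
grip_width: 0.503
```

```bash
python3 -c "
from h import *
st(); p=shot('side'); meas(p); p=shot('wrist'); st(); meas(p)
"
```

```text
tcp [ 416.8 -265.5  -15.6] z [ 0.0297 -0.0191 -0.9994] x [-0.037  -0.9992  0.018 ] yaw -92.12 F [ 0.3 -0.7 -1.2] w 0.503 t 7.5
house 119 ((570.3271484375, -270.575439453125), (19.050037384033203, 21.115432739257812), 38.66903305053711) zmed 55.294595446717764
all 1175 ((536.261474609375, -289.425048828125), (219.61978149414062, 61.13371276855469), 17.92815399169922) zmed 14.5275879261191
foot ((571.465087890625, -267.958251953125), 41.87174606323242) 14.066179650878496
ball 203 [ 573.55953924 -264.98484892   44.38576987] 92.29307957509302 top 61.425782680768386
tcp [ 416.8 -265.5  -15.6] z [ 0.0297 -0.019  -0.9994] x [-0.037  -0.9992  0.0179] yaw -92.12 F [-0.   0.1 -0.6] w 0.504 t 7.65
house 6755 ((419.1346740722656, -264.4637145996094), (46.04073715209961, 64.93415069580078), 87.90845489501953) zmed 52.490322138142304
all 14040 ((401.2406005859375, -264.4155578613281), (63.494140625, 100.95059967041016), 87.84930419921875) zmed 52.91757903871683
foot ((550.738037109375, -265.121826171875), 34.48698043823242) 9.220692716319906
```

{"api": "send_rows", "payload": {"increments": [[[0,0,1],0],[[0,0,2],0],[[0,0,2],0],[[0,0,2],0],[[0,0,1],0],[[0,0,0],0]]}}

```text
t: 8.3
ee_pos: [414.7, -263.9, 68.3]
ee_rot: [-2.175, 2.256, -0.048]
contact_force: [-0.6, 0.5, -5.3]
grip_width: 0.504
```

```bash
python3 -c "
from h import *
st(); p=shot('wrist'); meas(p)
"
```

```text
tcp [ 414.7 -263.9   68.3] z [ 0.0266 -0.0167 -0.9995] x [-0.0368 -0.9992  0.0158] yaw -92.11 F [-0.6  0.5 -5.3] w 0.504 t 8.3
all 13874 ((375.1543273925781, -285.08770751953125), (171.54690551757812, 70.55838012695312), 24.915449142456055) zmed 136.8320846801215
foot ((572.445556640625, -265.7129211425781), 41.76179885864258) 9.317070637562317
ball 567 [ 574.48294337 -265.70210303   39.75559765] 56.51745782232208 top 51.35701196837782
```

{"api": "send_rows", "payload": {"increments": [[[2,0,0],0],[[3,0,0],0],[[3,0,0],0],[[3,-0.1,0],0],[[2,0,0],0],[[1.5,0,0],0],[[0,0,0],0],[[0,0,0],0]]}}

```text
t: 9.2
ee_pos: [558.4, -260.7, 56.0]
ee_rot: [-2.178, 2.261, -0.022]
contact_force: [-0.5, 0.7, -3.1]
grip_width: 0.505
```

```bash
cat >> h.py <<'E'
def held(p,zlo,zhi,xr,name):
    w=pts(p); b=w[(w[:,2]>zlo)&(w[:,2]<zhi)&(abs(w[:,0]-xr)<60)&(abs(w[:,1]+265)<35)]
    print(name,len(b)); 
    if len(b)>20: print(np.percentile(b,[1,50,99],axis=0).round(1).tolist())
    return b
E
python3 -c "
from h import *
st(); p=shot('wrist'); r=cut_out(p,'swivel_tray'); r and print(np.percentile(pts(p,r[0]['region']),[1,50,99],axis=0).round())
save(p,'w4.png')
p=shot('side'); save(p,'s4.png'); r=cut_out(p,'swivel_tray'); r and print(np.percentile(pts(p,r[0]['region']),[1,50,99],axis=0).round())
a=cv2.imread('pics/w4.png'); b=cv2.imread('pics/s4.png'); cv2.imwrite('pics/c4.png',np.hstack([a[:,150:550],b[100:,200:600][:380].repeat(1,0) if 0 else cv2.resize(b[120:400,220:454],(400,480))]))
"
```

```text
tcp [ 558.4 -260.7   56. ] z [ 0.0116 -0.0082 -0.9999] x [-0.0374 -0.9993  0.0077] yaw -92.14 F [-0.5  0.7 -3.1] w 0.505 t 9.2
[[ 533. -283.   75.]
 [ 582. -261.  124.]
 [ 594. -238.  153.]]
[[ 472. -287.   74.]
 [ 528. -263.   89.]
 [ 586. -231.  146.]]
```

View pics/c4.png

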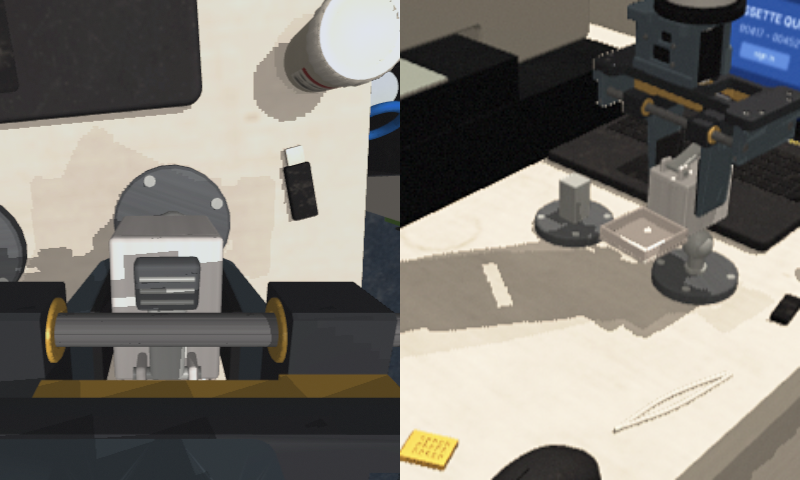

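{"api": "send_rows", "payload": {"increments": [[[0.7,-0.3,0],0],[[0.6,-0.25,0],0],[[0,0,0],0],[[0,0,0],0]]}}

```text
t: 9.8
ee_pos: [572.1, -267.7, 57.6]
ee_rot: [-2.175, 2.262, -0.025]
contact_force: [-0.1, 0.1, -4.4]
grip_width: 0.505
```

```bash
python3 -c "
from h import *
st(); p=shot('wrist'); r=cut_out(p,'swivel_tray')[0]; w=pts(p,r['region']); zt=status.get_state()['ee_pos'][2]+15.6+53
t=w[abs(w[:,2]-zt)<6]; print(len(t),zt,np.median(t[:,2]),cv2.minAreaRect(t[:,:2].astype(np.float32)))
meas(p)
"
```

```text
tcp [ 572.1 -267.7   57.6] z [ 0.0136 -0.0092 -0.9999] x [-0.039  -0.9992  0.0087] yaw -92.23 F [-0.1  0.1 -4.4] w 0.505 t 9.8
6820 126.18841797055734 125.52282204755582 ((575.9309692382812, -267.3205261230469), (46.273555755615234, 64.46578216552734), 87.84423828125)
all 14111 ((531.490966796875, -267.48211669921875), (89.30891418457031, 153.7296905517578), 87.12016296386719) zmed 126.03405724635073
foot ((575.1577758789062, -265.507568359375), 41.6805534362793) 9.345557693950393
ball 98344 [ 596.52283119 -264.29905323  197.42286089] 2180148.535258239 top 224.19933392961875
```

{"api": "send_rows", "payload": {"increments": [[[-0.05,0.1,-0.8],0],[[0,0,-1],0],[[0,0,-1],0],[[0,0,-1],0],[[0,0,0],0]]}}

```text
t: 10.45
ee_pos: [570.4, -265.9, 15.4]
ee_rot: [-2.176, 2.262, -0.023]
contact_force: [-0.7, 0.3, -4.0]
grip_width: 0.509
```

```bash
python3 -c "
from h import *
st()"
```

```text
tcp [ 570.4 -265.9   15.4] z [ 0.0122 -0.0085 -0.9999] x [-0.0388 -0.9992  0.008 ] yaw -92.23 F [-0.7  0.3 -4. ] w 0.509 t 10.45
```

{"api": "send_rows", "payload": {"increments": [[[0.1,0,-0.6],0],[[0,0,-0.5],0],[[0,0,-0.4],0],[[0,0,-0.2],0],[[0,0,0],0]]}}

```text
t: 10.95
ee_pos: [571.7, -266.0, -3.2]
ee_rot: [-2.176, 2.262, -0.023]
contact_force: [0.0, 0.1, -3.3]
grip_width: 0.503
```

```bash
python3 -c "
from h import *
st()"
```

```text
tcp [ 571.7 -266.    -3.2] z [ 0.0123 -0.0085 -0.9999] x [-0.0388 -0.9992  0.008 ] yaw -92.22 F [ 0.   0.1 -3.3] w 0.503 t 10.95
```

{"api": "send_rows", "payload": {"increments": [[[0,0,-0.1],0],[[0,0,-0.1],0],[[0,0,0],0]]}}

```text
t: 11.25
ee_pos: [572.0, -266.0, -2.9]
ee_rot: [-2.176, 2.262, -0.023]
contact_force: [-0.8, 0.8, -3.8]
grip_width: 0.503
```

```bash
python3 -c "
from h import *
st()"
```

```text
tcp [ 572.  -266.    -2.9] z [ 0.0122 -0.0083 -0.9999] x [-0.0385 -0.9992  0.0078] yaw -92.21 F [-0.8  0.8 -3.8] w 0.503 t 11.25
```

{"api": "send_rows", "payload": {"increments": [[[0,0,-0.4],0],[[0,0,0],0]]}}

```text
t: 11.45
ee_pos: [572.8, -266.3, -4.2]
ee_rot: [-2.176, 2.261, -0.024]
contact_force: [0.4, -0.1, -3.8]
grip_width: 0.506
```

```bash
python3 -c "
from h import *
st()"
```

```text
tcp [ 572.8 -266.3   -4.2] z [ 0.0131 -0.0086 -0.9999] x [-0.0384 -0.9992  0.0081] yaw -92.2 F [ 0.4 -0.1 -3.8] w 0.506 t 11.45
```

{"api": "send_rows", "payload": {"increments": [[[0,0,-0.4],0],[[0,0,0],0],[[0,0,-0.3],0],[[0,0,0],0]]}}

```text
t: 11.85
ee_pos: [575.6, -267.3, -5.9]
ee_rot: [-2.174, 2.26, -0.029]
contact_force: [0.5, -1.0, -4.1]
grip_width: 0.505
```

```bash
python3 -c "
from h import *
st()"
```

```text
tcp [ 575.6 -267.3   -5.9] z [ 0.0165 -0.0097 -0.9998] x [-0.0387 -0.9992  0.0091] yaw -92.22 F [ 0.5 -1.  -4.1] w 0.505 t 11.85
```

```bash
python3 -c "
from h import *
p=shot('side'); cv2.imwrite('pics/s5.png',cv2.resize(p['image'][150:330,300:500,::-1],None,fx=3,fy=3,interpolation=2))
w=pts(p); 
for n,c in (('face -y',(w[:,1]<-283)&(w[:,1]>-296)),):
    b=w[c&(abs(w[:,0]-575)<36)&(w[:,2]>5)&(w[:,2]<80)]
    h=np.histogram(b[:,2],range(5,81,5)); print(h[0])
p=shot('wrist'); r=cut_out(p,'swivel_tray')[0]; w=pts(p,r['region'])
t=w[abs(w[:,2]-65)<7]; print(len(t),np.median(t[:,2]),cv2.minAreaRect(t[:,:2].astype(np.float32)))
A=np.c_[t[:,:2]-t[:,:2].mean(0),np.ones(len(t))]; print(np.linalg.lstsq(A,t[:,2],rcond=None)[0])
st()
"
```

```text
[17 91 67 60 59 27 36 35 26 31 35 26 40 17 10]
7143 64.56434073636078 ((579.2276611328125, -267.0037536621094), (46.24524688720703, 60.67866897583008), 87.601806640625)
[-2.47730966e-02 -2.15430482e-03  6.45304624e+01]
tcp [ 575.6 -267.4   -6.3] z [ 0.0166 -0.0098 -0.9998] x [-0.0387 -0.9992  0.0092] yaw -92.22 F [-1.  -0.1  5.8] w 0.499 t 12.0
```

View pics/s5.png

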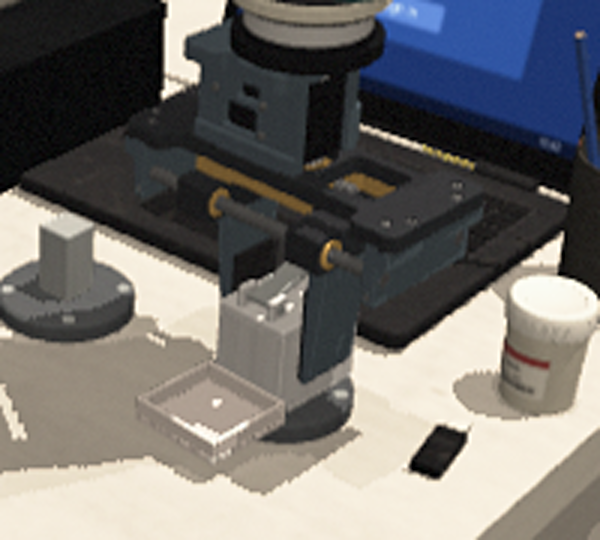

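Seated height (67 mm top) reached with slight contact, pitched about 1°. I'll ease back 3 mm in x and release so it settles.

{"api": "send_rows", "payload": {"increments": [[[-0.3,0.1,0],0],[[0,0,0],0]]}}

```text
t: 12.2
ee_pos: [573.2, -266.7, -6.3]
ee_rot: [-2.174, 2.26, -0.031]
contact_force: [-4.3, 1.8, 7.7]
grip_width: 0.504
```

{"api": "send_rows", "payload": {"increments": [[[0,0,0],0],[[0,0,0],0],[[0,0,0],0],[[0,0,0],0],[[0,0,0],0],[[0,0,0],0]], "fingers": 95}}

```text
t: 12.8
ee_pos: [572.4, -266.4, -7.3]
ee_rot: [-2.174, 2.26, -0.029]
contact_force: [-0.3, 0.6, -0.3]
grip_width: 0.949
```

```bash
cat >> h.py <<'E'
def seat():
    p=shot('wrist'); r=cut_out(p,'swivel_tray')[0]; w=pts(p,r['region'])
    t=w[abs(w[:,2]-65)<5]; print(len(t),np.median(t[:,2]),cv2.minAreaRect(t[:,:2].astype(np.float32)))
    t=w[abs(w[:,2]-64.6)<3]
    A=np.c_[t[:,:2]-t[:,:2].mean(0),np.ones(len(t))]; print('slope',np.linalg.lstsq(A,t[:,2],rcond=None)[0])
    w0=pts(p); f=w0[(abs(w0[:,0]-574)<55)&(abs(w0[:,1]+265)<55)&(abs(w0[:,2]-10)<4)]; print('foot z',np.median(f[:,2]),len(f))
    return p
E
python3 -c "
from h import *
st(); seat()"
```

```text
tcp [ 572.4 -266.4   -7.3] z [ 0.0166 -0.0099 -0.9998] x [-0.0388 -0.9992  0.0093] yaw -92.22 F [-0.3  0.6 -0.3] w 0.949 t 12.8
7168 64.34503125507598 ((574.7924194335938, -266.430908203125), (46.15471649169922, 64.51593780517578), 87.8597183227539)
slope [-6.50076164e-03 -2.46573850e-04  6.42960944e+01]
foot z 9.247919321320717 3980
```

Released: housing top minus foot is 55.1 mm with slope under 0.007, centred on the ball, so it's fully down and level. Now up, shut the fingers and move over the pad.

{"api": "send_rows", "payload": {"increments": [[[0,0,1],0],[[0,0,2],0],[[0,0,2.5],0],[[0,0,2.5],0],[[0,0,1],0],[[0,0,0],0]]}}

```text
t: 13.5
ee_pos: [572.0, -266.2, 88.2]
ee_rot: [-2.174, 2.26, -0.029]
contact_force: [0.5, -0.8, -0.1]
grip_width: 0.949
```

{"api": "send_rows", "payload": {"increments": [[[1.5,0,0],0],[[1,0,0],0],[[0,0,0],0],[[0,0,0],0],[[0,0,0],0],[[0,0,0],0],[[0,0,0],0],[[0,0,0],0],[[0,0,0],0],[[0,0,0],0],[[0,0,0],0],[[0,0,0],0]], "fingers": 0}}

```text
t: 14.7
ee_pos: [597.0, -265.2, 84.0]
ee_rot: [-2.176, 2.262, -0.022]
contact_force: [-0.1, 0.4, -0.6]
grip_width: 0.007
```

```bash
python3 -c "
from h import *
st(); p=seat(); 
for q in('lever_pad','latch_lever'):
  for r in cut_out(p,q)[:1]: print(q,r['score'],np.percentile(pts(p,r['region']),[2,50,98],axis=0).round(1).tolist())
p=shot('side'); s=p['state']['ee_pos']; w=pts(p); b=w[(abs(w[:,0]-s[0])<30)&(abs(w[:,1]-s[1])<30)&(w[:,2]>s[2]+28)&(w[:,2]<s[2]+95)]
print('tip',np.percentile(b,[1,3,50,98],axis=0).round(1).tolist())
for q in('lever_pad','latch_lever'):
  for r in cut_out(p,q)[:1]: print(q,r['score'],np.percentile(pts(p,r['region']),[2,50,98],axis=0).round(1).tolist())
"
```

```text
tcp [ 597.  -265.2   84. ] z [ 0.0119 -0.0077 -0.9999] x [-0.0387 -0.9992  0.0072] yaw -92.22 F [-0.1  0.4 -0.6] w 0.007 t 14.7
1583 64.30586690878768 ((593.8453369140625, -267.1125793457031), (45.77222442626953, 26.348011016845703), 87.3842544555664)
slope [-1.11894550e-02  9.94600562e-04  6.42678536e+01]
foot z 9.336669506781291 2157
lever_pad 0.69 [[561.3, -305.2, -2.2], [592.2, -262.7, 9.3], [615.5, -225.4, 11.1]]
latch_lever 0.62 [[567.8, -277.7, 78.8], [604.5, -265.7, 90.0], [605.8, -261.7, 93.5]]
tip [[576.6, -278.1, 126.0], [577.3, -277.7, 127.6], [581.6, -273.6, 154.3], [611.2, -253.8, 177.7]]
lever_pad 0.82 [[548.8, -277.9, 18.3], [583.4, -267.1, 87.7], [710.4, -183.4, 98.2]]
latch_lever 0.62 [[548.7, -277.7, 69.6], [581.1, -267.6, 88.0], [601.1, -256.4, 98.1]]
```

{"api": "send_rows", "payload": {"increments": [[[0.4,-0.15,-1],0],[[0,0,-1],0],[[0,0,-0.5],0],[[0,0,-0.5],0],[[0,0,-0.5],0],[[0,0,0],0]]}}

```text
t: 15.65
ee_pos: [602.3, -267.1, 45.7]
ee_rot: [-2.175, 2.261, -0.024]
contact_force: [-0.3, 0.1, 0.1]
grip_width: 0.004
```

```bash
python3 -c "
from h import *
st()"
```

```text
tcp [ 602.3 -267.1   45.7] z [ 0.0136 -0.0082 -0.9999] x [-0.0387 -0.9992  0.0076] yaw -92.22 F [-0.3  0.1  0.1] w 0.004 t 15.65
```

{"api": "send_rows", "payload": {"increments": [[[0,0,-0.5],0],[[0,0,-0.5],0]]}}

```text
t: 15.85
ee_pos: [603.5, -267.6, 37.0]
ee_rot: [-2.175, 2.26, -0.027]
contact_force: [-10.5, 6.7, 55.0]
grip_width: 0.006
```

```bash
python3 -c "
from h import *
st()"
```

```text
tcp [ 603.5 -267.6   37. ] z [ 0.0154 -0.009  -0.9998] x [-0.0388 -0.9992  0.0084] yaw -92.22 F [-10.5   6.7  55. ] w 0.006 t 15.85
```

{"api": "send_rows", "payload": {"increments": [[[0,0,0.6],0],[[0,0,1.5],0],[[0,0,3],0],[[0,0,3],0],[[-3,0,2],0],[[-3,0,0],0],[[-2,0,0],0],[[0,0,0],0],[[0,0,0],0]]}}

```text
t: 16.75
ee_pos: [519.4, -266.9, 144.7]
ee_rot: [-2.176, 2.261, -0.025]
contact_force: [1.0, -0.0, 0.9]
grip_width: 0.002
```

```bash
python3 -c "
from h import *
st(); p=seat(); save(p,'w6.png')
w=pts(p); b=w[(abs(w[:,0]-598)<20)&(abs(w[:,1]+267)<8)&(w[:,2]>67)&(w[:,2]<110)]; print('pad',len(b),np.percentile(b,[2,50,98],axis=0).round(1).tolist())
r=cut_out(p,'latch_lever')[0]; b=pts(p,r['region']); b=b[b[:,2]>70]; print('lever',np.percentile(b,[2,50,98],axis=0).round(1).tolist())
A=np.c_[b[:,:2],np.ones(len(b))]; print(np.linalg.lstsq(A,b[:,2],rcond=None)[0])
q=shot('side'); a=p['image'][:,:,::-1]; c=cv2.resize(q['image'][170:320,330:455,::-1],(400,480)); cv2.imwrite('pics/c6.png',np.hstack([a[:,120:520],c]))
"
```

```text
tcp [ 519.4 -266.9  144.7] z [ 0.0138 -0.0092 -0.9999] x [-0.0384 -0.9992  0.0087] yaw -92.2 F [ 1.  -0.   0.9] w 0.002 t 16.75Traceback (most recent call last):
  File "<string>", line 3, in <module>
    st(); p=seat(); save(p,'w6.png')
            ~~~~^^
  File "h.py", line 43, in seat
    p=shot('wrist'); r=cut_out(p,'swivel_tray')[0]; w=pts(p,r['region'])
                       ~~~~~~~~~~~~~~~~~~~~~~~~^^^
IndexError: list index out of range
```

Network missed it; I'll back off a little more and use plain depth.

{"api": "send_rows", "payload": {"increments": [[[-3,0,2],0],[[-4,0,2],0],[[-3,0,1],0],[[0,0,0],0],[[0,0,0],0]], "fingers": 100}}

```text
t: 17.35
ee_pos: [420.3, -266.8, 194.8]
ee_rot: [-2.18, 2.258, -0.022]
contact_force: [0.4, 0.3, -0.4]
grip_width: 0.409
```

```bash
python3 -c "
from h import *
st(); p=shot('wrist')
w=pts(p)
def fit(n,b):
    A=np.c_[b[:,:2]-b[:,:2].mean(0),np.ones(len(b))]; print(n,len(b),np.percentile(b,[2,50,98],axis=0).round(1).tolist(),'fit',np.linalg.lstsq(A,b[:,2],rcond=None)[0].round(4))
N=(abs(w[:,0]-575)<45)&(abs(w[:,1]+266)<26)
h=w[N&(abs(w[:,2]-64.5)<4)]; fit('top',h); print(cv2.minAreaRect(h[:,:2].astype(np.float32)))
fit('pad',w[(abs(w[:,0]-599)<8)&(abs(w[:,1]+267)<8)&(w[:,2]>68)&(w[:,2]<110)])
print('z>68 hist',np.histogram(w[N&(w[:,2]>68)&(w[:,2]<110),2],range(68,112,3))[0])
f=w[(abs(w[:,0]-574)<42)&(abs(w[:,1]+265)<42)&(abs(w[:,2]-10)<4)]; print('foot',np.median(f[:,2]))
q=shot('side'); a=p['image'][:,:,::-1]; c=cv2.resize(q['image'][170:320,330:455,::-1],(400,480)); cv2.imwrite('pics/c6.png',np.hstack([a[:,120:520],c]))
"
```

```text
tcp [ 420.3 -266.8  194.8] z [ 0.0122 -0.0082 -0.9999] x [-0.0353 -0.9993  0.0077] yaw -92.02 F [ 0.4  0.3 -0.4] w 0.409 t 17.35
top 2829 [[543.1, -288.5, 62.3], [573.6, -267.2, 64.2], [604.1, -243.7, 66.0]] fit [9.00000e-04 0.00000e+00 6.42217e+01]
((574.0249633789062, -266.09930419921875), (46.0633544921875, 63.739707946777344), 87.68712615966797)
pad 359 [[591.3, -274.8, 72.7], [597.3, -267.0, 74.6], [603.0, -259.3, 76.3]] fit [-1.06000e-02 -1.30000e-03  7.45948e+01]
z>68 hist [  41 1116  558   22    0    0    0    0    0    0    0    0    0    0]
foot 9.63464754253664
```

View pics/c6.png

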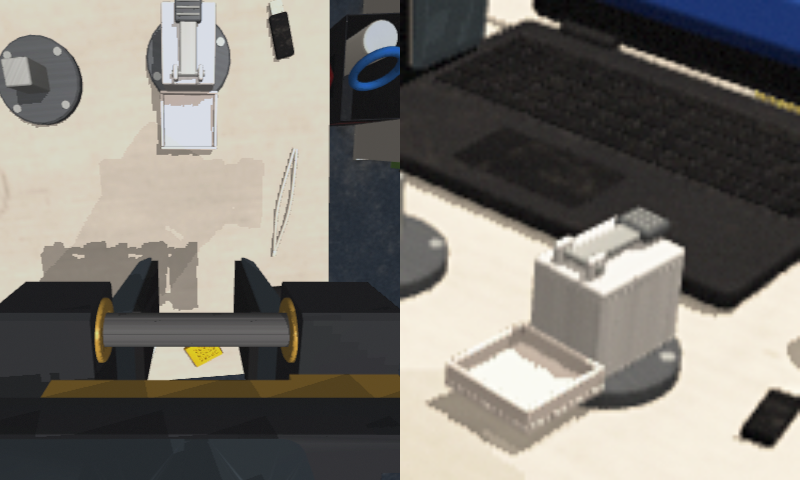

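```bash
python3 -c "
from h import *
st(); print(workorder.close_job())"
```

```text
tcp [ 420.4 -266.6  194.4] z [ 0.0114 -0.0077 -0.9999] x [-0.0346 -0.9994  0.0073] yaw -91.98 F [ 0.8 -0.4 -0.7] w 0.498 t 17.45
the job is handed in; nothing more can be done
None
```

The tray is fitted: I lowered its housing over the ball mount, released it, and confirmed it was down and level. Then I pressed the lever down with shut fingers, withdrew, and handed the job in at about 17.5 s.

**Last checks:**
- **Height:** the housing top was 54.6 mm above the foot, against 55 mm when fully down.
- **Level:** the top's slope was about 0.001.
- **Position:** the housing centre was within about 1 mm of the ball.
- **Lever:** the pad was 10.4 mm above the housing top and level, against 10 mm when fully down. It lay 23.3 mm towards +x, against 24 mm, though this is a visible-surface median.
- **Clear of the tray:** the gripper was well clear, with no force on it.

**What disagreed or went less well:**
- **Finger position:** the real fingertips were about 40 mm short of the reported tool point. My first attempt to grip therefore closed above the housing, on the lever or its pad. I opened, measured the fingertips with the side camera, and worked with that offset from then on.
- **Lever press force:** the wrist reading peaked at about 55 N as the lever reached its stop, where I had aimed for under 30 N. That is below the 120 N wrist limit. It came through the fingertips; I took the 40 N limit to cover only the arm and gripper body.
- **Network miss:** the object detector once failed to find the tray afterwards, so the final checks use plain depth.

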